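Open the child-resistant tub and park its cap in the foam tray

TASK

Open the white tub that leans in its stand: press its red child-resistant cap down hard along the tub's axis and, keeping it pressed, turn it anticlockwise about a sixth of a turn, then lift it off, never forcing it. Press the cap, right way up, fully home and flat into its cut-out in the dark foam of the blue tray, with the cap's thumb tab in the slot, and let go. Leave the tomato, the garlic and the spice jar where they are.

Things in the scene. Friction and masses are not known exactly. Their poses are not given: they have to be found in the camera images.
- stand: Grey stand fixed to the worktop, base plate 160 x 120 mm; its socket holds a fixed white tub (84 mm diameter, blue label band) that leans 30 degrees from vertical towards the stand's -x side (roughly towards the robot). Origin: centre of its underside, z up.
- cap_seat (a point): Where the cap's origin lies when closed: on the tub's axis, 0.138 m above the worktop. z points up along the leaning axis, out of the mouth; x is where the thumb tab points when closed. The neck (56 mm diameter) reaches 11 mm above this point, the insert in the mouth 24 mm: lifting the freed cap 26 mm along z clears all.
- insert (a joint): White spring-loaded insert in the tub's mouth that pushes the cap up: 0 with the cap closed, negative as the cap is pressed (m). Spring 8 N at 0, 0.8 N more per mm. Three teeth lock the cap: press it 6 mm or more, best 8 mm (14 to 15 N), along the axis, then it can turn; it bottoms at 11 mm (17 N). Forcing it unpressed breaks the teeth.
- cap: Loose red cap, about 130 g, 80 mm diameter, skirt and flat top 27 mm high, grip bar on top, one thumb tab at +x (22 mm wide, end 54 mm from the axis, 2 to 14 mm up). Origin on the axis at the skirt's lower edge, z up through the bar. Closed, its axes equal cap_seat's. It opens anticlockwise seen from above (positive about z): teeth passed at 38 degrees, free to lift from 42 to 80, best 60.
- cap_grip (a point): On the cap's axis in the middle of the grip bar, 39 mm above the cap's origin; axes as the cap's. The bar is 56 mm long (x), 12 mm thick (y) and stands 24 mm out of the flat cap top, so fingertips may reach 12 mm below this point. Close the fingers along y.
- tray: Blue tray 152 x 132 mm fixed to the worktop, 26 mm high, filled with dark grey foam (top 24 mm above the worktop). Origin under the centre of the round part of the pocket, z up, x towards the slot.
- pocket (a point): Centre of the floor of the foam's cut-out, 6 mm above the worktop, z up: a round pocket of 85 mm diameter, 18 mm deep, with a slot 28 mm wide towards +x that takes the thumb tab and ends 59 mm from the centre. The seated cap's origin lies here with its x along this x.
- tomato: Loose red tomato, 59 mm across, 68 mm high; bystander. Origin at its underside.
- garlic: Loose garlic bulb, 60 mm across, 59 mm high; bystander. Origin at its underside.
- spice_jar: Loose spice jar with a red lid, 45 mm diameter, 106 mm high; bystander. Origin at its underside.

How it is judged:
By the outcome, as a careful person would: the job done as asked, in the order asked, and still so for the second after the job is handed in, with the robot touching nothing.
It also fails if it takes over 43 s, if anything falls off the work surface, if the arm or the gripper's body presses on something with over 40 N, if the wrist force passes 120 N, or if a joint passes its speed limit or range.

ROBOT

A 6-joint arm with a two-finger parallel gripper is mounted at the origin on a cart in front of the work surface, level with it; the furniture and walls round the work are solid. World frame = base frame: x ahead of the robot, y to its left, z up, the work surface at z = 0. Lengths are in mm, angles in rad, forces in N, time in s.
With the tool pointing down it reaches from about 275 to 725 mm from the base axis. Payload 5.6 kg.
Tool frame: the origin (TCP) lies between the finger pads; the fingertips stand 8 mm ahead of it and the grasp point (between the pads) lies 11 mm behind it (r.tip_extent is the distance from the TCP to the fingertips, in mm); z points along the fingers, y is the line along which they close (so a half turn about z gives the same grasp; the last joint's range is limited). The gripper opens to 85 mm and grips with 20 to 120 N. Pads are 22 mm wide; open, the fingers measure 114 mm over their backs; the gripper's body (76 mm by 85 mm) begins 54 mm behind the grasp point. The pads swing forward as they close: fully open they stand 13 mm farther back than shut.
Start: joints at [1.487, 0.255, 0.108, 0, -1.424, -0.285], TCP at [198.246, 513.022, 239.283] pointing down, gripper open.
Joint ranges: [-2.95, 2.95], [-1.21, 1.97], [-1.09, 1.5], [-2.87, 1.71], [-2.94, -0.07], [-3.05, 3.05]. Speed limits (rad/s): [2.57, 2.57, 3.14, 3.14, 3.14, 3.14].

INTERFACE

Orientations are given as a unit quaternion [x, y, z, w].
In Python, from workcell import r gives the robot as it stands.
- The arm moves only by the shell command python3 jog.py 'ROWS' [FORCE]. ROWS is a JSON list of rows, 1 to 20 of them, each an object with the fields aperture (the finger opening in mm), sx, sy, sz (the shift in shares of the most that a row can go, 1 being 50 mm), drx, dry, drz (a rotation vector in units of 0.2 rad); a field left out counts as zero (the opening has to be given); each row shifts and turns the commanded pose from where the row before left it, along the tool's axes as they then stand; what a row does not reach is not made up. A row lasts 1/10 s, in which the tool goes at most 50 mm and 0.15 rad, less where a joint would pass 70% of its speed; a pose out of reach is approached as far as the arm can. The fingers move at their own pace and stop on an object; FORCE is the grip in N (left out, the last holds). Time passes only in rows, so rows that do not move let the fingers close. It prints the time, the measured TCP pose, the force, the opening and the grip force at its end. Input that does not fit is refused with a message, and nothing moves.
- r.observe(): the state, without advancing time (a new reading comes with each control period).
- r.camera(name): name is "scene" or "top" or "wrist"; returns the picture (384x512x3 uint8, blue, green, red); there is no depth.
- r.camera_model(name): a dict with "mtx" (3x3 intrinsics, pixels), "rvec" (rotation vector, rad) and "tvec" (3), from world to camera coordinates, as OpenCV has them; the wrist camera has in their place "mount" (4x4, takes a point from camera to tool coordinates, whose origin is the TCP and whose axes are the flange's). Camera axes: x right, y down, z forward; pixel columns grow to the right and rows downward; lengths in mm; the calibration is good to about 2 mm. The wrist camera is an equidistant fisheye: a pixel r from the principal point sees the ray r / f radians off the axis. A picture is of the moment at which its call begins: read the wrist's pose just before it. camera_model takes no time and is no camera call.
- r.close_job(): hands the job in; it is judged then, once.
The state is a dict: "t": time; "joints": joint angles; "qd": joint speeds; "joint_torque": joint torques, N m; "tool_pos": TCP position; "orientation": TCP orientation; "contact_force": force on the tool from outside, world axes, zero at the start; "moment": the same for the moment, N m; "opening": finger opening in mm; "finger_force": force on a finger pad.
Only numpy, scipy, OpenCV 4.12 (cv2) and the standard library are available. Lean on these libraries where they do the work, as an engineer would, in place of code of your own. Each camera call takes 0.05 s, during which the arm holds its last target. There are 200 camera calls.

## Working session

There is one attempt and no reset: what is moved stays moved. The work goes in short steps, Python scripts to look and compute and a shell command to move; the robot and the scene stay as the last step left them, time stands still between calls to the robot, and variables do not carry over. Pictures are saved under pics/ and viewed, at most 10 in all, crops included, and the job is handed in when it is done.

```bash
ls; mkdir -p pics
python3 - <<'E'
from workcell import r
import cv2,json
for n in("scene","top"):
    cv2.imwrite(f"pics/{n}0.png",r.camera(n)); print(n,r.camera_model(n))
print(r.camera_model("wrist")); print(r.observe(), r.tip_extent)
E
```

```text
jog.py
pics
workcell.py
scene {'mtx': array([[425.62922126,   0.        , 257.83837229],
       [  0.        , 425.62922126, 189.2820166 ],
       [  0.        ,   0.        ,   1.        ]]), 'rvec': array([ 0.79802555, -2.56546889,  1.11175201]), 'tvec': array([374.73872387, 389.30851394, 610.92228832])}
top {'mtx': array([[381.10320624,   0.        , 252.60348943],
       [  0.        , 381.10320624, 193.20872829],
       [  0.        ,   0.        ,   1.        ]]), 'rvec': array([ 2.20259859, -2.18081951,  0.0886408 ]), 'tvec': array([-164.58048427,  549.60464223,  918.1972149 ])}
{'mtx': array([[297.31863964,   0.        , 255.4285015 ],
       [  0.        , 297.31863964, 189.03861699],
       [  0.        ,   0.        ,   1.        ]]), 'mount': array([[ 1.77264456e-03, -9.46057255e-01, -3.23994641e-01,
         8.40958533e+01],
       [ 9.99998109e-01,  1.41801188e-03,  1.33064172e-03,
         4.69304743e-01],
       [-7.99435005e-04, -3.23996387e-01,  9.46057980e-01,
        -1.34826224e+02],
       [ 0.00000000e+00,  0.00000000e+00,  0.00000000e+00,
         1.00000000e+00]])}
{'t': 0.1, 'joints': array([ 1.48659315e+00,  2.55696821e-01,  1.07131550e-01, -4.03513238e-04,
       -1.42389628e+00, -2.84589251e-01]), 'qd': array([ 0.00090812, -0.00171971,  0.00316225,  0.00245271,  0.00210934,
       -0.00111142]), 'joint_torque': array([-2.95031161e-03, -3.87603021e+01,  2.38474578e+01,  5.37802666e+00,
       -3.80507670e-03,  2.10577838e-06]), 'tool_pos': array([198.07524428, 512.63876787, 238.48337569]), 'orientation': array([ 9.83041330e-01, -1.83382144e-01, -1.15275946e-04,  8.48395099e-04]), 'contact_force': array([-0.45251279, -0.8638866 , -1.31727303]), 'moment': array([-0.01431086,  0.01985821,  0.0510029 ]), 'finger_force': 0.0, 'opening': 85.57527779839167} 8.0
```

View pics/scene0.png

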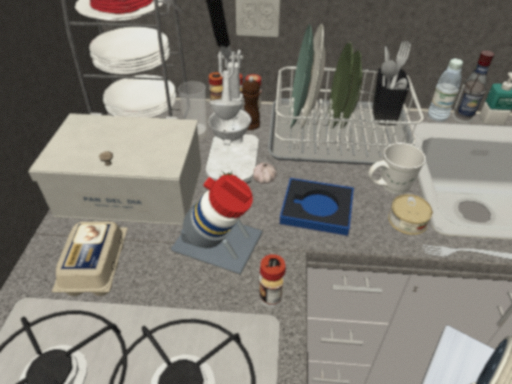

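View pics/top0.png

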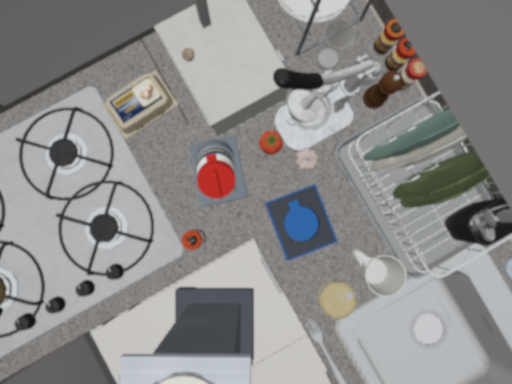

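The scene view shows the cap near (230,195), the tray near (318,206) and the jar near (271,278). In the top view the cap is near (216,178), the pocket near (301,223) with its slot up and left, the tomato at (270,142), the garlic at (307,158) and the jar at (192,240). I'll enlarge both.

Run:
```python
import cv2
a=cv2.imread("pics/top0.png")[125:265,170:350]; cv2.imwrite("pics/t1.png",cv2.resize(a,None,fx=4.25,fy=4.25,interpolation=cv2.INTER_CUBIC))
a=cv2.imread("pics/scene0.png")[155:305,165:365]; cv2.imwrite("pics/s1.png",cv2.resize(a,None,fx=4,fy=4,interpolation=cv2.INTER_CUBIC))
```

```text
(no output)
```

View pics/t1.png

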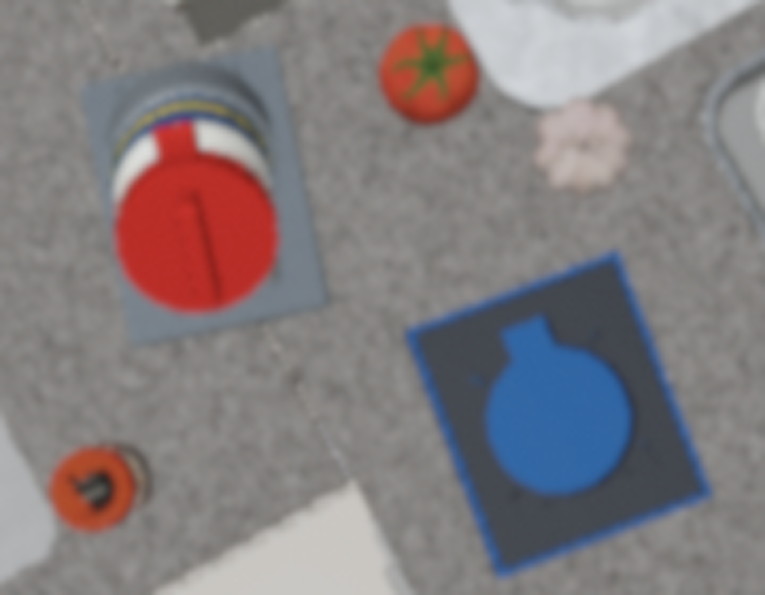

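View pics/s1.png

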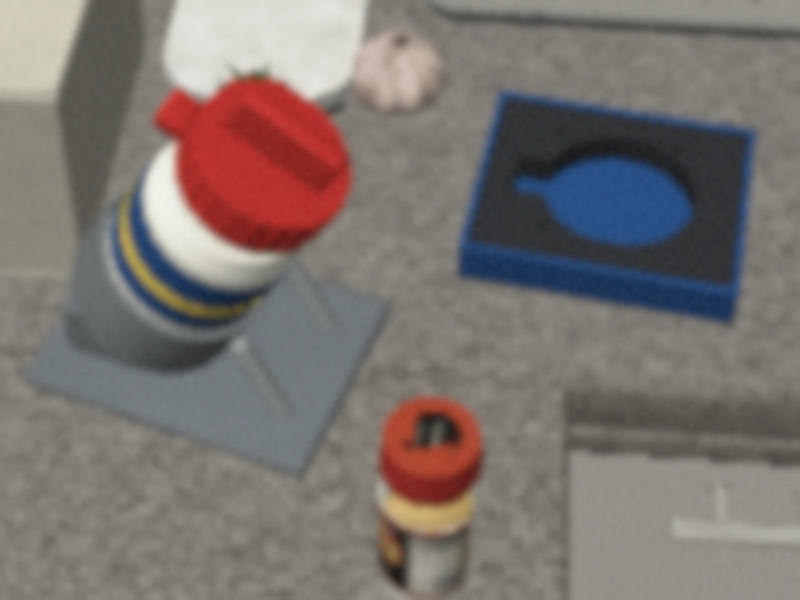

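```bash
cat > h.py <<'E'
import numpy as np, cv2
from scipy.spatial.transform import Rotation as R
from scipy.optimize import minimize
from workcell import r
def proj(n,P):
    m=r.camera_model(n); return cv2.projectPoints(np.asarray(P,float),m["rvec"],m["tvec"],m["mtx"],None)[0][:,0]
def wproj(P,pos,q):          # wrist fisheye
    m=r.camera_model("wrist"); M=m["mount"]
    t=R.from_quat(q).inv().apply(np.asarray(P)-pos); c=(t-M[:3,3])@M[:3,:3]
    th=np.arctan2(np.hypot(c[:,0],c[:,1]),c[:,2]); ph=np.arctan2(c[:,1],c[:,0]); K=m["mtx"]
    return np.c_[K[0,2]+K[0,0]*th*np.cos(ph),K[1,2]+K[1,1]*th*np.sin(ph)]
a=np.linspace(0,2*np.pi,48)
def cyl(rad,z0,z1): return np.array([[rad*np.cos(t),rad*np.sin(t),z] for t in a for z in(z0,z1)])
def box(x0,x1,y0,y1,z0,z1): return np.array([[x,y,z] for x in(x0,x1) for y in(y0,y1) for z in(z0,z1)])
CAP=[cyl(40,0,27),box(30,54,-11,11,2,14),box(-28,28,-6,6,27,51)]
S=4
def render(parts,rot,t,pr):
    m=np.zeros((384*S,512*S),np.uint8)
    for p in parts:
        uv=pr(rot.apply(p)+t); h=cv2.convexHull(((uv+.5)*S-.5).astype(np.float32))
        cv2.fillConvexPoly(m,np.round(h*16).astype(np.int32),255,shift=4)
    return cv2.GaussianBlur(cv2.resize(m,(512,384),interpolation=cv2.INTER_AREA),(0,0),1.2).astype(float)/255
def red(im,roi):
    b,g,rr=[c.astype(int) for c in cv2.split(im)]; m=((rr-np.maximum(g,b))>60).astype(np.uint8)*255
    return roim(m,roi)
def roim(m,roi):
    o=np.zeros_like(m); x0,x1,y0,y1=roi; o[y0:y1,x0:x1]=m[y0:y1,x0:x1]
    return cv2.GaussianBlur(o,(0,0),1.2).astype(float)/255
# cap closed: yaw = direction of stand x; lean 30 deg towards -x
def caprot(yaw,d=0): return R.from_euler('z',yaw)*R.from_euler('y',-np.pi/6)*R.from_euler('z',d)
E
cat > fit.py <<'E'
from h import *
I={n:cv2.imread(f"pics/{n}0.png") for n in("scene","top")}
# initial guesses by ray/plane
def ray(n,uv,z):
    m=r.camera_model(n); Rm=cv2.Rodrigues(m["rvec"])[0]; o=-Rm.T@m["tvec"]
    p=cv2.undistortPoints(np.array([[uv]],float),m["mtx"],None)[0,0]; d=Rm.T@np.r_[p,1]; return o+d*(z-o[2])/d[2]
T=lambda c:np.array(c)/4.25+[170,125]
for nm,c,z in [("pocket",(558,420),6),("slot",(525,325),24),("tomato",(430,75),40),("garlic",(583,145),30),("jar",(93,488),106),("captop",(198,232),165),("tab",(176,140),150)]: print(nm,ray("top",T(c),z).round(1))
M={"scene":red(I["scene"],(200,257,172,222)),"top":red(I["top"],(190,240,145,203))}
s0=np.array([ray("top",T(c),8)[:2] for c in[(85,85),(275,50),(325,300),(130,340)]]); print("stand",s0.round(1),np.linalg.norm(np.roll(s0,1,0)-s0,axis=1).round(1))
v=(s0[0]+s0[1]-s0[2]-s0[3]); yaw=np.arctan2(v[1],v[0]); c=ray("top",T((198,232)),160)
def cost(p,sets):
    rot=caprot(p[2],p[3] if len(p)>3 else 0)
    return sum(((render(CAP,rot,np.r_[p[:2],138],lambda P:proj(n,P))-M[n])**2).sum() for n in sets)
for sets in(("scene","top"),("top",),("scene",)):
    o=minimize(cost,[c[0],c[1],yaw],args=(sets,),method="Nelder-Mead",options=dict(initial_simplex=np.array([c[0],c[1],yaw])+np.array([[0,0,0],[15,0,0],[0,15,0],[0,0,.15]]),xatol=.02,fatol=.05)); print("cap",sets,o.x.round(3),o.fun,"yaw0",yaw)
# tray outline: x/y offset of pocket in tray unknown -> fit box centre
p0=ray("top",T((560,413)),20); sl=ray("top",T((525,325)),24)-ray("top",T((558,420)),24); ty=np.arctan2(sl[1],sl[0])
for sets in(("scene","top"),("top",),("scene",)):
    E={n:(lambda b,g,rr:roim((((b-rr)>12)|(np.maximum(b,g)<85)).astype(np.uint8)*255,{"scene":(277,356,174,240),"top":(262,342,180,265)}[n]))(*[x.astype(int) for x in cv2.split(cv2.GaussianBlur(I[n],(0,0),.8))]) for n in sets}
    f=lambda p:sum(((render([box(-76,76,-66,66,0,26)],R.from_euler('z',p[2]),np.r_[p[:2],0],lambda P:proj(n,P))-E[n])**2).sum() for n in sets)
    x0=np.array([p0[0],p0[1],ty]); o=minimize(f,x0,method="Nelder-Mead",options=dict(initial_simplex=x0+np.array([[0,0,0],[15,0,0],[0,15,0],[0,0,.15]]),xatol=.02,fatol=.05)); print("tray",sets,o.x.round(3),o.fun,"ty",ty)
E
python3 fit.py
```

```text
pocket [ 477.1 -281.2    6. ]
slot [ 531.7 -259.6   24. ]
tomato [ 673.6 -202.9   40. ]
garlic [ 635.8 -292.2   30. ]
jar [440.5 -24.8 106. ]
captop [568.8 -82.2 165. ]
tab [616.6 -69.2 150. ]
stand [[ 671.7   -0.9]
 [ 694.  -112.8]
 [ 545.9 -144. ]
 [ 521.4  -30.3]] [153.2 114.1 151.3 116.3]
cap ('scene', 'top') [ 5.78411e+02 -7.86250e+01  2.71000e-01] 56.3679815455594 yaw0 0.20027493103421914
cap ('top',) [ 5.78066e+02 -7.77430e+01  2.08000e-01] 19.681999231064978 yaw0 0.20027493103421914
cap ('scene',) [ 5.79371e+02 -7.95290e+01  2.79000e-01] 25.65668589004229 yaw0 0.20027493103421914
tray ('scene', 'top') [ 4.82662e+02 -2.78673e+02  3.74000e-01] 33.74866589773164 ty 0.33740633975184775
tray ('top',) [ 4.82397e+02 -2.78281e+02  3.69000e-01] 28.440123029603996 ty 0.33740633975184775
tray ('scene',) [ 4.82777e+02 -2.79127e+02  3.71000e-01] 3.2691580161476352 ty 0.33740633975184775
```

```bash
cat >> h.py <<'E'
def pose(): 
    s=r.observe(); return s["tool_pos"],R.from_quat(s["orientation"]),s
def delta(pt,Rt):   # translation in current tool axes, in target axes; body rotvec
    p,q,s=pose(); d=pt-p
    print("d(cur)",q.inv().apply(d).round(2),"d(tgt)",Rt.inv().apply(d).round(2),"rotvec",(q.inv()*Rt).as_rotvec().round(4),"t",round(s["t"],2),"j",s["joints"].round(2),"open",round(s["opening"],1),"F",s["contact_force"].round(1),"Ftool",q.inv().apply(s["contact_force"]).round(1),"M",s["moment"].round(2))
SEAT=np.array([578.4,-78.6,138]); YAW=.24
FL=R.from_euler('y',np.pi)   # tool = cap * FL : x -> -x, y -> y, z -> -z
E
python3 - <<'E'
from h import *
C=caprot(YAW); pt=SEAT+C.apply([0,0,39+110]); print(pt, C.apply([0,0,1]))
D=R.from_euler('z',YAW)*FL
delta(pt,D); delta(pt,C*FL); print((D.inv()*(C*FL)).as_rotvec())
E
```

```text
[506.03532087 -96.30884567 267.03778516] [-0.48566899 -0.11885131  0.8660254 ]
d(cur) [506.8  457.01 -27.73] d(tgt) [-154.38 -664.7   -28.55] rotvec [ 6.0000e-04 -2.2000e-03  2.5327e+00] t 0.1 j [ 1.49  0.26  0.11 -0.   -1.42 -0.28] open 85.6 F [-0.5 -0.9 -1.3] Ftool [-0.1  1.   1.3] M [-0.01  0.02  0.05]
d(cur) [506.8  457.01 -27.73] d(tgt) [-147.98 -664.7    52.46] rotvec [ 0.6595 -0.2092  2.4591] t 0.1 j [ 1.49  0.26  0.11 -0.   -1.42 -0.28] open 85.6 F [-0.5 -0.9 -1.3] Ftool [-0.1  1.   1.3] M [-0.01  0.02  0.05]
[ 0.00000000e+00 -5.23598776e-01  7.79242934e-34]
```
Translate 682mm: 16 rows (31.7, 28.6, -1.7). Path: start (198,513) to (506,-96): ok. Raise z a bit? z 239→267.

Careful with the scale: shifts go in shares of 50 mm and turns go in units of 0.2 rad. That gives: 32 mm is 0.64, 29.5 mm is 0.59.

```bash
python3 jog.py '[{"aperture":85,"sx":0.64,"sy":0.57,"sz":-0.04},{"aperture":85,"sx":0.64,"sy":0.57,"sz":-0.04},{"aperture":85,"sx":0.64,"sy":0.57,"sz":-0.04},{"aperture":85,"sx":0.64,"sy":0.57,"sz":-0.04},{"aperture":85,"sx":0.64,"sy":0.57,"sz":-0.04},{"aperture":85,"sx":0.64,"sy":0.57,"sz":-0.04},{"aperture":85,"sx":0.64,"sy":0.57,"sz":-0.04},{"aperture":85,"sx":0.64,"sy":0.57,"sz":-0.04},{"aperture":85,"sx":0.64,"sy":0.57,"sz":-0.04},{"aperture":85,"sx":0.64,"sy":0.57,"sz":-0.04},{"aperture":85,"sx":0.64,"sy":0.57,"sz":-0.04},{"aperture":85,"sx":0.64,"sy":0.57,"sz":-0.04},{"aperture":85,"sx":0.64,"sy":0.57,"sz":-0.04},{"aperture":85,"sx":0.64,"sy":0.57,"sz":-0.04},{"aperture":85,"sx":0.64,"sy":0.57,"sz":-0.04},{"aperture":85,"sx":0.54,"sy":0.59,"sz":0.04}]' 100
python3 jog.py '[{"aperture":85,"drz":0.75},{"aperture":85,"drz":0.75},{"aperture":85,"drz":0.75},{"aperture":85,"drz":0.75},{"aperture":85,"drz":0.75},{"aperture":85,"drz":0.75},{"aperture":85,"drz":0.75},{"aperture":85,"drz":0.75},{"aperture":85,"drz":0.75},{"aperture":85,"drz":0.75},{"aperture":85,"drz":0.75},{"aperture":85,"drz":0.75},{"aperture":85,"drz":0.75},{"aperture":85,"drz":0.75},{"aperture":85,"drz":0.75},{"aperture":85,"drz":0.75},{"aperture":85,"drz":0.665}]'
python3 jog.py '[{"aperture":85,"dry":-0.65},{"aperture":85,"dry":-0.65},{"aperture":85,"dry":-0.65},{"aperture":85,"dry":-0.67},{"aperture":85},{"aperture":85}]'
```

Run:
```python
from h import *
C=caprot(YAW); pt=SEAT+C.apply([0,0,149]); delta(pt,C*FL)
s=r.observe(); im=r.camera("wrist"); cv2.imwrite("pics/w1.png",im); np.savez("w1.npz",p=s["tool_pos"],q=s["orientation"])
for p in CAP: 
    h=cv2.convexHull(wproj(C.apply(p)+SEAT,s["tool_pos"],s["orientation"]).astype(np.float32)); cv2.polylines(im,[h.astype(int)],True,(0,255,0),1)
cv2.imwrite("pics/w1o.png",cv2.resize(im,None,fx=1.5,fy=1.5))
```

```text
t: 1.7
tool_pos: [507.2, -97.9, 267.2]
orientation: [0.983, -0.183, 0.0, 0.0]
contact_force: [1.1, 0.1, 0.1]
opening: 85.3
finger_force: 0.0
t: 3.4
tool_pos: [506.1, -95.9, 266.8]
orientation: [-0.117, 0.993, 0.0, -0.001]
contact_force: [0.6, 0.5, -0.6]
opening: 84.7
finger_force: 0.0
t: 4.0
tool_pos: [505.6, -96.4, 267.4]
orientation: [-0.115, 0.959, 0.031, 0.257]
contact_force: [0.5, -0.9, -0.2]
opening: 85.2
finger_force: 0.0
d(cur) [-0.21 -0.06  0.49] d(tgt) [-0.21 -0.06  0.49] rotvec [-0.0005 -0.0005 -0.0006] t 4.0 j [ 0.05 -0.12 -0.3  -0.13 -0.88 -1.32] open 85.2 F [ 0.5 -0.9 -0.2] Ftool [-0.1 -0.9  0.3] M [-0.33  1.4  -0.02]
```

View pics/w1o.png

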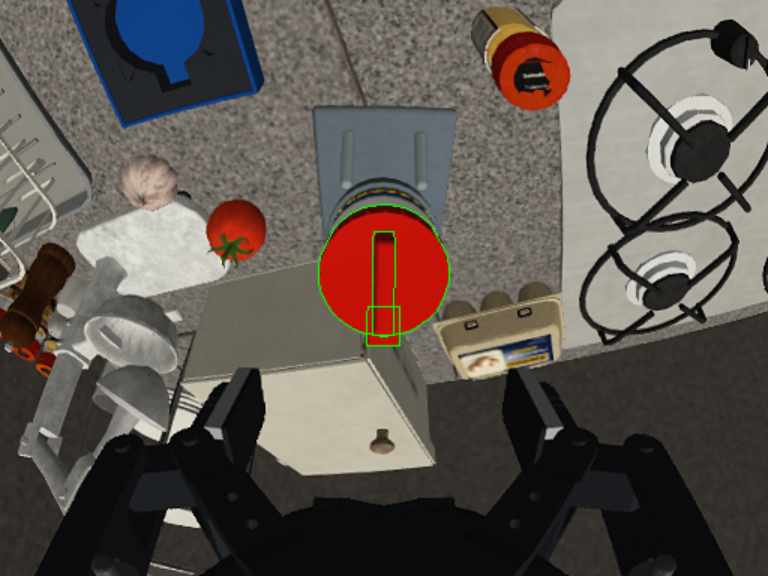

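The overlay of the estimated cap on the wrist view matches closely: disc at (384,270), bar at x≈384 and tab at (383,335). I'll refine the cap and pocket with a fit in this picture.

```bash
cat > fw.py <<'E'
from h import *
d=np.load("w1.npz"); im=cv2.imread("pics/w1.png"); W=lambda P:wproj(P,d["p"],d["q"])
M=red(im,(195,315,120,245))
f=lambda p:((render(CAP,caprot(p[2],p[3]),np.r_[p[:2],138],W)-M)**2).sum()
x0=np.array([*SEAT[:2],YAW,0]); sx=x0+np.vstack([np.zeros(4),np.diag([4,4,.06,.06])])
o=minimize(f,x0,method="Nelder-Mead",options=dict(initial_simplex=sx,xatol=.01,fatol=.02,maxiter=600)); print("cap",o.x.round(3),o.fun,f(x0))
g=lambda p:f([*p,0]); o=minimize(g,x0[:3],method="Nelder-Mead",options=dict(initial_simplex=sx[:4,:3],xatol=.01,fatol=.02)); print("cap nospin",o.x.round(3),o.fun)
# tray top rectangle check
for P in ([477,-281,.371],):
    R_=R.from_euler('z',P[2]); 
    im2=im.copy()
    for q,z in((cyl(42.5,24,24),24),):
        cv2.polylines(im2,[np.round(W(R_.apply(q)+[P[0],P[1],0])).astype(int)[::2]],True,(0,255,255),1)
    for dx in(6,): cv2.polylines(im2,[np.round(W(R_.apply([[dx-76,-66,26],[dx+76,-66,26],[dx+76,66,26],[dx-76,66,26]])+[P[0],P[1],0])).astype(int)],True,(0,255,0),1)
    cv2.polylines(im2,[np.round(W(R_.apply([[40,-14,24],[59,-14,24],[59,14,24],[40,14,24]])+[P[0],P[1],0])).astype(int)],True,(0,255,255),1)
cv2.imwrite("pics/w1t.png",cv2.resize(im2[0:100,30:190],None,fx=5,fy=5,interpolation=cv2.INTER_CUBIC))
E
python3 fw.py
```

```text
cap [ 5.78884e+02 -7.87770e+01  2.34000e-01 -1.70000e-02] 59.96684352172241 69.62257593233372
cap nospin [ 5.78899e+02 -7.89290e+01  2.21000e-01] 59.50309880815071
```

View pics/w1t.png

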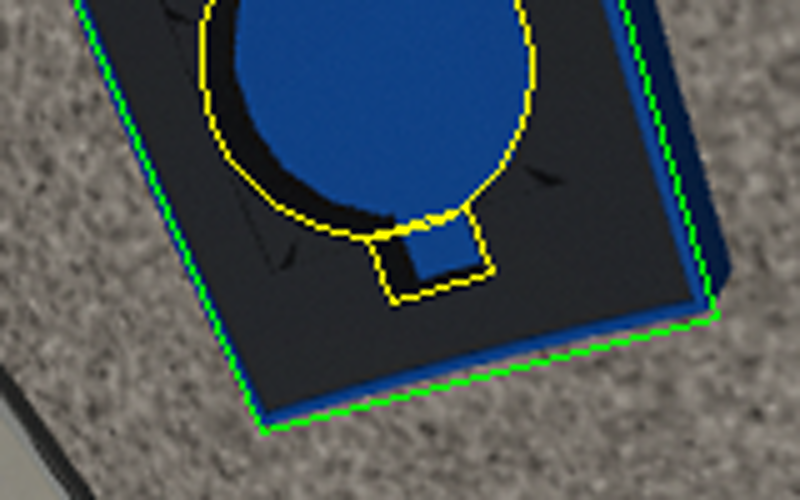

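The cap fit is (578.8, -78.8) with yaw 0.225, and all three views agree. The pocket outline at (477, -281) sits on the dark rim; the tray's end edge is about 2 mm short of the model.

```bash
sed -i 's/^SEAT=.*/SEAT=np.array([578.8,-78.8,138]); YAW=.225/' h.py
python3 - <<'E'
from h import *
C=caprot(YAW); delta(SEAT+C.apply([0,0,39]),C*FL)
E
```

```text
d(cur) [5.3000e-01 5.0000e-02 1.1049e+02] d(tgt) [  0.56   0.82 110.48] rotvec [ 0.007  -0.0002  0.013 ] t 4.05 j [ 0.05 -0.12 -0.3  -0.13 -0.88 -1.32] open 84.8 F [ 0.6  0.3 -0.3] Ftool [-0.5  0.2  0.6] M [-0.35  1.38  0.  ]
```

To row units: 25 mm is 0.5, 15 mm is 0.3, 0.013 rad is 0.065.

```bash
python3 jog.py '[{"aperture":40,"sx":0.01,"sy":0.016,"sz":0.2,"drx":0.035,"drz":0.065},{"aperture":40,"sz":0.5},{"aperture":40,"sz":0.5},{"aperture":40,"sz":0.5},{"aperture":40,"sz":0.3},{"aperture":40,"sz":0.2},{"aperture":40}]'
python3 - <<'E'
from h import *
C=caprot(YAW); delta(SEAT+C.apply([0,0,39]),C*FL)
E
```

```text
t: 4.75
tool_pos: [560.0, -82.6, 170.2]
orientation: [-0.109, 0.96, 0.029, 0.256]
contact_force: [0.5, -0.7, 0.9]
opening: 40.4
finger_force: 0.0
d(cur) [-0.49 -0.53 -1.49] d(tgt) [-0.5  -0.53 -1.49] rotvec [ 0.0011 -0.0028  0.0001] t 4.75 j [ 0.08  0.05 -0.4  -0.13 -0.61 -1.34] open 40.4 F [ 0.5 -0.7  0.9] Ftool [-0.7 -0.8 -0.6] M [-0.34  1.49 -0.02]
```

```bash
python3 jog.py '[{"aperture":8},{"aperture":8},{"aperture":8},{"aperture":8},{"aperture":8},{"aperture":8}]' 100
python3 - <<'E'
from h import *
C=caprot(YAW); delta(SEAT+C.apply([0,0,39]),C*FL)
s=r.observe(); cv2.imwrite("pics/w2.png",r.camera("wrist"))
E
```

```text
t: 5.35
tool_pos: [559.8, -83.0, 173.1]
orientation: [-0.108, 0.959, 0.029, 0.258]
contact_force: [-4.6, 1.6, 6.3]
opening: 10.0
finger_force: 90.5
d(cur) [ 0.68 -0.14  1.11] d(tgt) [ 0.68 -0.14  1.11] rotvec [-0.      0.0025  0.0002] t 5.35 j [ 0.08  0.04 -0.4  -0.13 -0.61 -1.34] open 10.0 F [-4.6  1.6  6.3] Ftool [ 0.4  2.6 -7.5] M [0.21 1.62 0.32]
```

View pics/w2.png

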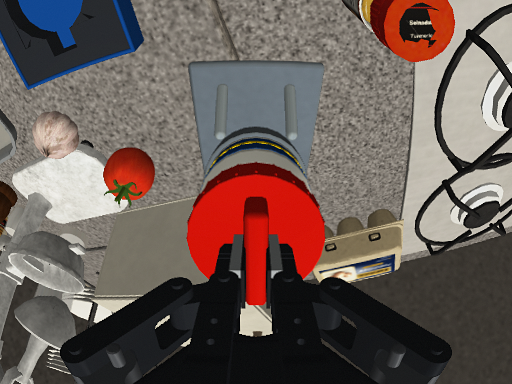

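The wrist view shows both fingers on the grip bar at (257,250), centred, with the cap still closed. Now I'll press.

```bash
cat > st.py <<'E'
from h import *
C=caprot(YAW); p,q,s=pose(); print("cap-frame TCP rel grip",C.inv().apply(p-SEAT-C.apply([0,0,39])).round(2),"rot rel",np.degrees(((C*FL).inv()*q).as_rotvec()).round(2),"Fcap",C.inv().apply(s["contact_force"]).round(1),"Mtool",q.inv().apply(s["moment"]).round(2),"open",round(s["opening"],1),"grip",round(s["finger_force"],1),"t",s["t"])
E
python3 jog.py '[{"aperture":8,"sz":0.06},{"aperture":8,"sz":0.06},{"aperture":8}]'; python3 st.py; python3 jog.py '[{"aperture":8,"sz":0.04},{"aperture":8,"sz":0.04},{"aperture":8},{"aperture":8}]'; python3 st.py
```

```text
t: 5.7
tool_pos: [562.7, -82.4, 168.0]
orientation: [-0.109, 0.959, 0.029, 0.258]
contact_force: [-7.3, 1.1, 9.6]
opening: 10.1
finger_force: 91.1
cap-frame TCP rel grip [ 0.72  0.12 -4.76] rot rel [ 0.   -0.14 -0.02] Fcap [-1.1  2.7 11.8] Mtool [-0.94  1.96  0.01] open 10.1 grip 91.1 t 5.7
t: 6.1
tool_pos: [564.4, -82.0, 165.0]
orientation: [-0.109, 0.959, 0.029, 0.258]
contact_force: [-9.4, 1.3, 11.8]
opening: 9.8
finger_force: 91.5
cap-frame TCP rel grip [ 0.72  0.1  -8.27] rot rel [ 0.01 -0.15 -0.02] Fcap [-1.8  3.4 14.7] Mtool [-1.16  2.18  0.03] open 9.8 grip 91.5 t 6.1
```

To row units: -0.07 rad is -0.35.

```bash
python3 jog.py '[{"aperture":8,"drz":-0.35},{"aperture":8,"drz":-0.35},{"aperture":8,"drz":-0.35}]'; python3 st.py; python3 jog.py '[{"aperture":8,"drz":-0.35},{"aperture":8,"drz":-0.35},{"aperture":8,"drz":-0.35},{"aperture":8,"drz":-0.35}]'; python3 st.py
```

```text
t: 6.4
tool_pos: [564.8, -82.3, 165.4]
orientation: [-0.21, 0.942, 0.001, 0.261]
contact_force: [-8.1, -0.8, 11.9]
opening: 9.7
finger_force: 91.5
cap-frame TCP rel grip [ 1.18 -0.26 -8.03] rot rel [  0.06  -0.19 -12.22] Fcap [-1.1  1.1 14.3] Mtool [-1.02  1.8   0.11] open 9.7 grip 91.5 t 6.4
t: 6.8
tool_pos: [564.8, -81.9, 165.4]
orientation: [-0.339, 0.904, -0.035, 0.258]
contact_force: [-8.1, 1.4, 12.1]
opening: 10.1
finger_force: 91.5
cap-frame TCP rel grip [ 1.23  0.07 -8.11] rot rel [  0.06  -0.2  -28.24] Fcap [-0.6  3.1 14.3] Mtool [-1.97  1.09  0.16] open 10.1 grip 91.5 t 6.8
```

```bash
python3 jog.py '[{"aperture":8,"drz":-0.4},{"aperture":8,"drz":-0.4},{"aperture":8,"drz":-0.4},{"aperture":8,"drz":-0.4},{"aperture":8,"drz":-0.4},{"aperture":8,"drz":-0.4},{"aperture":8,"drz":-0.385},{"aperture":8}]'; python3 st.py; python3 jog.py '[{"aperture":8,"sz":-0.08},{"aperture":8,"sz":-0.08},{"aperture":8,"sz":-0.08},{"aperture":8,"sz":-0.04},{"aperture":8}]'; python3 st.py
```

```text
t: 7.6
tool_pos: [564.3, -81.6, 165.0]
orientation: [-0.575, 0.776, -0.104, 0.238]
contact_force: [-10.1, 2.9, 11.8]
opening: 9.8
finger_force: 91.5
cap-frame TCP rel grip [ 0.72  0.51 -8.29] rot rel [ 5.000e-02 -1.500e-01 -6.012e+01] Fcap [-2.   5.  14.9] Mtool [-2.84 -0.58 -0.11] open 9.8 grip 91.5 t 7.6
t: 8.1
tool_pos: [557.4, -83.2, 175.2]
orientation: [-0.574, 0.777, -0.103, 0.238]
contact_force: [-0.7, 1.9, 0.9]
opening: 9.8
finger_force: 89.6
cap-frame TCP rel grip [-0.31  0.48  4.17] rot rel [-2.000e-02 -5.000e-02 -5.996e+01] Fcap [0.2 2.  0.9] Mtool [-1.54 -0.38 -0.02] open 9.8 grip 89.6 t 8.1
```

To row units: -20 mm is -0.4, -15 mm is -0.3.

```bash
python3 jog.py '[{"aperture":8,"sz":-0.12},{"aperture":8,"sz":-0.16},{"aperture":8,"sz":-0.2},{"aperture":8,"sz":-0.3},{"aperture":8,"sz":-0.4},{"aperture":8,"sz":-0.4},{"aperture":8,"sz":-0.4},{"aperture":8}]'; python3 st.py
python3 - <<'E'
from h import *
s=r.observe(); cv2.imwrite("pics/w3.png",r.camera("wrist")); np.savez("w3.npz",p=s["tool_pos"],q=s["orientation"])
print(s["tool_pos"],s["joints"])
P=np.array([477,-281,6]); D=R.from_euler('z',.371)*FL
delta(P+[0,0,39+1.1+70],D)
d0=R.from_euler('z',YAW+np.pi/3); print("vertical first:", (R.from_quat(s["orientation"]).inv()*D).as_rotvec())
E
```

```text
t: 8.9
tool_pos: [509.2, -95.4, 264.9]
orientation: [-0.573, 0.776, -0.105, 0.239]
contact_force: [1.0, -1.0, -0.4]
opening: 10.0
finger_force: 89.5
cap-frame TCP rel grip [  1.5   -0.63 106.61] rot rel [  0.27  -0.24 -60.02] Fcap [ 0.4 -1.2 -0.7] Mtool [-1.34  0.77  0.02] open 10.0 grip 89.5 t 8.9
[509.24019596 -95.37152817 264.85369823] [ 0.0570482  -0.12183859 -0.31764361 -0.10962925 -0.85451417 -0.30576465]
d(cur) [219.13  31.29  90.38] d(tgt) [  97.34 -161.71  146.77] rotvec [-0.3067  0.4504  0.8791] t 8.95 j [ 0.06 -0.12 -0.32 -0.11 -0.85 -0.31] open 10.0 F [ 0.2 -0.  -0.9] Ftool [0.2 0.2 0.9] M [-0.39  1.66  0.02]
vertical first: [-0.30919069  0.45162156  0.87936006]
```

View pics/w3.png

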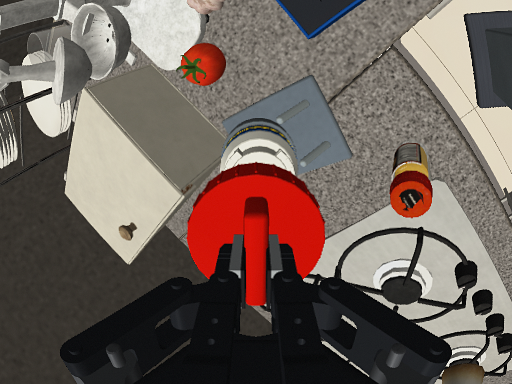

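The cap is clear of the tub and still square in the fingers, in the same pixels as before the lift. I'll turn upright and stop to one side of the tray to measure the pocket and the held cap.

```bash
python3 jog.py '[{"aperture":8,"drx":-0.193,"dry":0.282,"drz":0.5495},{"aperture":8,"drx":-0.193,"dry":0.282,"drz":0.5495},{"aperture":8,"drx":-0.193,"dry":0.282,"drz":0.5495},{"aperture":8,"drx":-0.193,"dry":0.282,"drz":0.5495},{"aperture":8,"drx":-0.193,"dry":0.282,"drz":0.5495},{"aperture":8,"drx":-0.193,"dry":0.282,"drz":0.5495},{"aperture":8,"drx":-0.193,"dry":0.282,"drz":0.5495},{"aperture":8,"drx":-0.193,"dry":0.282,"drz":0.5495},{"aperture":8,"sx":0.5,"sy":-0.26},{"aperture":8,"sx":0.5,"sy":-0.26},{"aperture":8,"sx":0.5,"sy":-0.26},{"aperture":8,"sx":0.44,"sy":-0.22},{"aperture":8},{"aperture":8}]'
python3 - <<'E'
from h import *
D=R.from_euler('z',.371)*FL
delta(np.array([477,-281,6+39+1.1+70]),D)
s=r.observe(); im=r.camera("wrist"); cv2.imwrite("pics/w4.png",im); np.savez("w4.npz",p=s["tool_pos"],q=s["orientation"])
E
cat > fp.py <<'E'
import sys
from h import *
d=np.load("w4.npz"); im=cv2.imread("pics/w4.png"); p,q=d["p"],R.from_quat(d["q"]); W=lambda P:wproj(P,p,d["q"])
# pocket visible floor: model = blue floor seen through foam aperture = intersection(aperture z24, floor z6) minus cap occlusion
b,g,rr=[c.astype(int) for c in cv2.split(cv2.GaussianBlur(im,(0,0),.7))]
blue=((b-rr)>45).astype(np.uint8)*255
n,l,st,ce=cv2.connectedComponentsWithStats(blue); c0=W(np.array([[477,-281,6.]]))[0]; print("pocket px",c0,"label stats",st[l[int(c0[1]),int(c0[0])]])
M=(l==l[int(c0[1]),int(c0[0])]).astype(np.uint8)*255; M=cv2.GaussianBlur(M,(0,0),1.2)/255.
def lay(x,y,th,z):
    rt=R.from_euler('z',th); return [rt.apply(k) +[x,y,z] for k in (cyl(42.5,0,0),box(30,59,-14,14,0,0))]
def f(v):
    I=R.identity(); A=render(lay(*v,24),I,np.zeros(3),W); B=render(lay(*v,6),I,np.zeros(3),W)
    return ((A*B-M)**2).sum()
x0=np.array([477,-281,.371]); o=minimize(f,x0,method="Nelder-Mead",options=dict(initial_simplex=x0+np.vstack([np.zeros(3),np.diag([4,4,.06])]),xatol=.02,fatol=.02)); print("pocket",o.x.round(3),o.fun,f(x0)); v=o.x
# held cap in the tool frame, seen above row 240
MR=red(im,(150,360,100,240))
def g(u):
    C=q*FL.inv()*R.from_euler('z',u[3]); m=render(CAP,C,p+q.apply([u[0],u[1],u[2]]),W); m=m.copy(); m[238:]=0; k=MR.copy(); k[238:]=0; return ((m-k)**2).sum()
u0=np.array([0,0,40,0]); o=minimize(g,u0,method="Nelder-Mead",options=dict(initial_simplex=u0+np.vstack([np.zeros(4),np.diag([3,3,3,.05])]),xatol=.02,fatol=.02,maxiter=800)); print("cap in tool",o.x.round(3),o.fun,g(u0))
for k in lay(*v,24)+lay(*v,6): cv2.polylines(im,[cv2.convexHull(W(k).astype(np.float32)).astype(int)],True,(0,255,255),1)
C=q*FL.inv()*R.from_euler('z',o.x[3])
for k in CAP: cv2.polylines(im,[cv2.convexHull(W(C.apply(k)+p+q.apply(o.x[:3])).astype(np.float32)).astype(int)],True,(0,255,0),1)
cv2.imwrite("pics/w4o.png",cv2.resize(im,None,fx=1.5,fy=1.5))
E
python3 fp.py
```

```text
t: 10.35
tool_pos: [436.7, -176.5, 260.6]
orientation: [-0.184, 0.983, 0.001, -0.003]
contact_force: [0.9, 1.3, -0.4]
opening: 9.7
finger_force: 89.6
d(cur) [  -0.54 -112.5   144.06] d(tgt) [   0.27 -111.98  144.47] rotvec [ 0.0036 -0.0052 -0.0005] t 10.35 j [-0.05  0.1  -0.03 -0.   -1.45 -1.15] open 9.7 F [ 0.9  1.3 -0.4] Ftool [-1.3  0.9  0.4] M [ 0.03 -0.05 -0.  ]
pocket px [173.72047293 155.28976565] label stats [ 145  127   57   71 2910]
pocket [ 4.78085e+02 -2.81323e+02  3.63000e-01] 21.894846565534415 39.43666198169131
cap in tool [ 1.195 -0.517 38.362  0.049] 84.17999231064975 154.82463667820068
```

View pics/w4o.png

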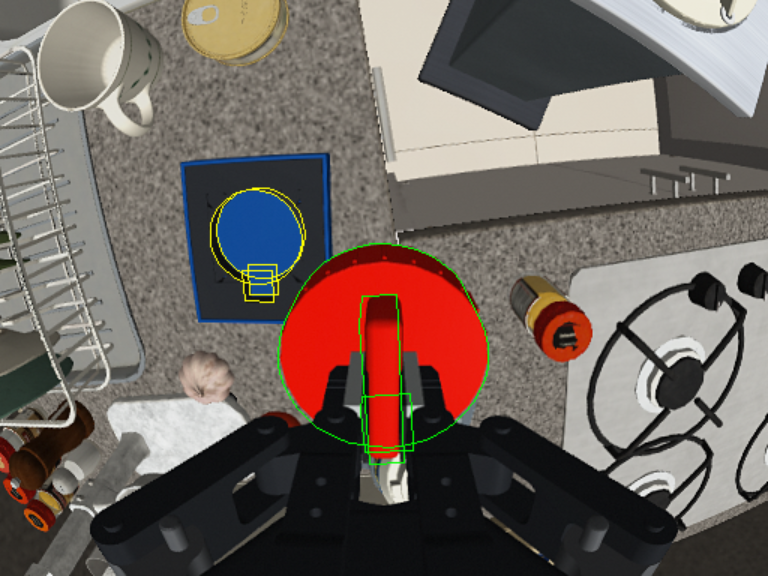

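The view shows the pocket at (258,238), outlined well by the fit, and the cap straight in the fingers at (384,350). The cap's fitted spin of 0.05 isn't credible with the bar flat between the pads, so I'll use zero. Pocket: (478, -281), yaw 0.366.

```bash
cat > tg.py <<'E'
import sys
from h import *
PK=np.array([478,-281.2,6]); D=R.from_euler('z',.366)*FL
h=float(sys.argv[1]); delta(PK+[0,0,h]-D.apply([1.0,-.3,39.5]),D)
E
python3 tg.py 30
```

```text
d(cur) [  -2.07 -113.1   184.68] d(tgt) [  -1.7  -112.43  185.09] rotvec [ 0.0036 -0.0052  0.0053] t 10.4 j [-0.05  0.1  -0.03 -0.   -1.45 -1.15] open 10.2 F [-0.5  0.  -0.7] Ftool [0.4 0.2 0.7] M [ 0.09 -0.06  0.04]
```

To row units: 30 mm is 0.6, -24 mm is -0.48, 0.0053 rad is 0.0265.

```bash
python3 jog.py '[{"aperture":8,"sx":-0.034,"sy":-0.36,"drx":0.018,"dry":-0.026,"drz":0.0265},{"aperture":8,"sy":-0.48},{"aperture":8,"sy":-0.48},{"aperture":8,"sy":-0.48},{"aperture":8,"sy":-0.45},{"aperture":8,"sz":0.6},{"aperture":8,"sz":0.6},{"aperture":8,"sz":0.6},{"aperture":8,"sz":0.6},{"aperture":8,"sz":0.6},{"aperture":8,"sz":0.4},{"aperture":8,"sz":0.28},{"aperture":8},{"aperture":8}]'; python3 tg.py 30
python3 - <<'E'
from h import *
s=r.observe()
PK=np.array([478,-281.2,0]); 
for n in("scene","top"): cv2.imwrite(f"pics/{n}5.png",r.camera(n))
C=R.from_quat(s["orientation"])*FL.inv(); p0=s["tool_pos"]; q=R.from_quat(s["orientation"]); O=p0+q.apply([1,-.3,39.5]); out=[]
for n,(x0,y0) in (("scene",(270,130)),("top",(250,160))):
    im=cv2.imread(f"pics/{n}5.png"); b=cv2.resize(im[y0:y0+120,x0:x0+100],None,fx=4,fy=4,interpolation=cv2.INTER_CUBIC)
    for k in CAP: 
        h=cv2.convexHull(proj(n,C.apply(k)+O).astype(np.float32))[:,0]; cv2.polylines(b,[((h-[x0,y0]+.5)*4).astype(int)],True,(0,255,0),1)
    for k in (cyl(42.5,0,0),box(30,59,-14,14,0,0)):
        h=cv2.convexHull(proj(n,R.from_euler('z',.366).apply(k)+PK+[0,0,24]).astype(np.float32))[:,0]; cv2.polylines(b,[((h-[x0,y0]+.5)*4).astype(int)],True,(0,255,255),1)
    out.append(b)
cv2.imwrite("pics/c5.png",np.hstack(out))
E
```

```text
t: 11.8
tool_pos: [479.6, -280.5, 77.2]
orientation: [-0.183, 0.983, -0.0, 0.0]
contact_force: [1.1, -0.6, -1.2]
opening: 9.8
finger_force: 89.7
d(cur) [0.77 0.24 1.7 ] d(tgt) [0.78 0.24 1.7 ] rotvec [-0.0006  0.0001  0.0013] t 11.8 j [-0.25  0.37 -0.16  0.   -1.04 -0.96] open 9.8 F [ 1.1 -0.6 -1.2] Ftool [-0.8 -0.9  1.2] M [-0.03 -0.05  0.04]
```

View pics/c5.png

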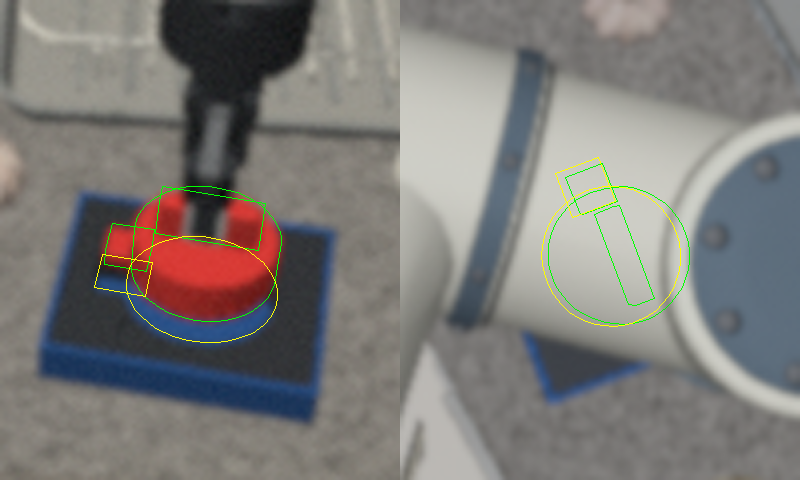

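The scene half shows the cap upright over the cut-out at (205,255) with its tab above the slot at (125,245). The arm hides the cap in the top half. I'll nudge by 0.8 mm and lower it while watching the force.

To row units: 5 mm is 0.1, 4 mm is 0.08.

```bash
python3 jog.py '[{"aperture":8,"sx":0.016,"sy":0.004,"sz":0.08},{"aperture":8,"sz":0.1},{"aperture":8,"sz":0.04},{"aperture":8}]';python3 tg.py 0; python3 jog.py '[{"aperture":8,"sz":0.06},{"aperture":8,"sz":0.06},{"aperture":8}]'; python3 tg.py 0;  python3 jog.py '[{"aperture":8,"sz":0.06},{"aperture":8,"sz":0.04},{"aperture":8}]'; python3 tg.py 0
```

```text
t: 12.3
tool_pos: [478.0, -280.8, 65.9]
orientation: [-0.182, 0.983, -0.0, 0.0]
contact_force: [0.2, 0.2, -1.1]
opening: 9.7
finger_force: 89.7
d(cur) [-0.86 -0.1  20.36] d(tgt) [-0.86 -0.1  20.36] rotvec [-0.0001  0.0002  0.0002] t 12.3 j [-0.25  0.38 -0.18  0.   -1.01 -0.96] open 9.7 F [ 0.2  0.2 -1.1] Ftool [-0.2  0.1  1.1] M [ 0.02 -0.01  0.06]
t: 12.6
tool_pos: [478.0, -280.7, 59.7]
orientation: [-0.182, 0.983, 0.0, 0.0]
contact_force: [-0.1, 0.2, -0.6]
opening: 9.5
finger_force: 89.7
d(cur) [-0.85 -0.14 14.21] d(tgt) [-0.85 -0.14 14.21] rotvec [0.     0.0001 0.0002] t 12.6 j [-0.25  0.38 -0.19 -0.   -1.   -0.96] open 9.5 F [-0.1  0.2 -0.6] Ftool [0.  0.2 0.6] M [-0.01  0.03  0.06]
t: 12.9
tool_pos: [478.1, -280.8, 54.9]
orientation: [-0.182, 0.983, -0.0, 0.0]
contact_force: [-0.8, 0.0, -1.8]
opening: 10.1
finger_force: 89.7
d(cur) [-0.75 -0.07  9.37] d(tgt) [-0.75 -0.08  9.37] rotvec [-0.0002  0.0003  0.0003] t 12.9 j [-0.25  0.39 -0.19 -0.   -0.99 -0.96] open 10.1 F [-0.8  0.  -1.8] Ftool [0.7 0.3 1.8] M [0.   0.   0.02]
```

To row units: 3 mm is 0.06, -0.7 mm is -0.014.

```bash
python3 jog.py '[{"aperture":8,"sx":-0.014,"sz":0.06},{"aperture":8,"sz":0.06},{"aperture":8}]';python3 tg.py 0; python3 jog.py '[{"aperture":8,"sz":0.06},{"aperture":8,"sz":0.04},{"aperture":8}]'; python3 tg.py 0
```

```text
t: 13.2
tool_pos: [478.6, -280.4, 48.7]
orientation: [-0.182, 0.983, 0.0, 0.0]
contact_force: [-0.3, -0.2, -1.0]
opening: 10.2
finger_force: 89.7
d(cur) [-0.12 -0.18  3.15] d(tgt) [-0.12 -0.18  3.15] rotvec [0.0001 0.     0.0003] t 13.2 j [-0.25  0.4  -0.2  -0.   -0.97 -0.96] open 10.2 F [-0.3 -0.2 -1. ] Ftool [ 0.3 -0.1  1. ] M [-0.01  0.01 -0.04]
t: 13.5
tool_pos: [479.3, -280.8, 45.8]
orientation: [-0.182, 0.983, -0.001, 0.001]
contact_force: [-3.2, 2.3, 9.8]
opening: 9.8
finger_force: 91.2
d(cur) [0.32 0.39 0.34] d(tgt) [0.32 0.39 0.34] rotvec [-0.0019  0.0013  0.0009] t 13.5 j [-0.25  0.4  -0.2   0.   -0.96 -0.96] open 9.8 F [-3.2  2.3  9.8] Ftool [ 2.1  3.2 -9.8] M [ 1.02  1.15 -0.01]
```

```bash
python3 jog.py '[{"aperture":8,"sz":0.06},{"aperture":8,"sz":0.06},{"aperture":8}]';python3 tg.py 0
```

```text
t: 13.8
tool_pos: [479.3, -280.9, 45.7]
orientation: [-0.183, 0.983, -0.002, 0.002]
contact_force: [-16.6, 14.9, 51.3]
opening: 9.7
finger_force: 97.1
d(cur) [0.35 0.5  0.17] d(tgt) [0.35 0.5  0.18] rotvec [-0.0044  0.0024  0.0027] t 13.8 j [-0.25  0.4  -0.21  0.   -0.96 -0.96] open 9.7 F [-16.6  14.9  51.3] Ftool [ 10.   19.6 -51.4] M [ 5.57  6.11 -0.06]
```

It's bottomed firmly, with no further travel at 51 N. I'll relieve the push, let go and back off.

Careful with the scale: shifts go in shares of 50 mm and turns go in units of 0.2 rad. That gives: -4 mm is -0.08, -3.5 mm is -0.07.

```bash
python3 jog.py '[{"aperture":8,"sz":-0.08},{"aperture":8,"sz":-0.07},{"aperture":8}]';python3 tg.py 0; python3 jog.py '[{"aperture":40},{"aperture":40},{"aperture":40},{"aperture":40,"sz":-0.1},{"aperture":40,"sz":-0.2},{"aperture":40,"sz":-0.5},{"aperture":40,"sz":-0.6},{"aperture":40,"sz":-0.6},{"aperture":40,"sz":-0.6},{"aperture":40,"sy":0.6,"sz":-0.4},{"aperture":40,"sy":0.8},{"aperture":40,"sy":0.8},{"aperture":40,"sy":0.8},{"aperture":40},{"aperture":40}]'
python3 - <<'E'
from h import *
p,q,s=pose(); im=r.camera("wrist"); sc=r.camera("scene"); cv2.imwrite("pics/w6.png",im); cv2.imwrite("pics/s6.png",sc)
W=lambda P:wproj(P,p,q.as_quat()); c=W(np.array([[478,-281,30.]]))[0]; x,y=int(c[0]),int(c[1]); print(c)
R_=R.from_euler('z',.366); im2=im.copy()
for k in CAP: cv2.polylines(im2,[cv2.convexHull(W(R_.apply(k)+[478,-281.2,6]).astype(np.float32)).astype(int)],True,(0,255,0),1)
x0=max(0,min(x-64,512-128)); y0=max(0,min(y-75,384-150)); a=np.hstack([im[y0:y0+150,x0:x0+128],im2[y0:y0+150,x0:x0+128]])
a=cv2.resize(a,None,fx=2,fy=2,interpolation=cv2.INTER_CUBIC); b=cv2.resize(sc[165:240,270:365],(285,300),interpolation=cv2.INTER_CUBIC)
cv2.imwrite("pics/c6.png",np.hstack([a,b]))
E
```

```text
t: 14.1
tool_pos: [479.3, -280.7, 46.1]
orientation: [-0.182, 0.983, -0.0, 0.001]
contact_force: [-0.7, 0.1, -1.1]
opening: 9.5
finger_force: 89.6
d(cur) [0.37 0.29 0.56] d(tgt) [0.37 0.29 0.56] rotvec [-0.0012  0.0016  0.0003] t 14.1 j [-0.25  0.4  -0.2   0.   -0.96 -0.96] open 9.5 F [-0.7  0.1 -1.1] Ftool [0.6 0.3 1.1] M [-0.05  0.02 -0.  ]
t: 15.6
tool_pos: [425.3, -140.0, 196.9]
orientation: [-0.183, 0.983, -0.001, 0.001]
contact_force: [-0.1, -1.0, -0.7]
opening: 40.2
finger_force: 0.0
[122.90794131 170.31736694]
```

View pics/c6.png

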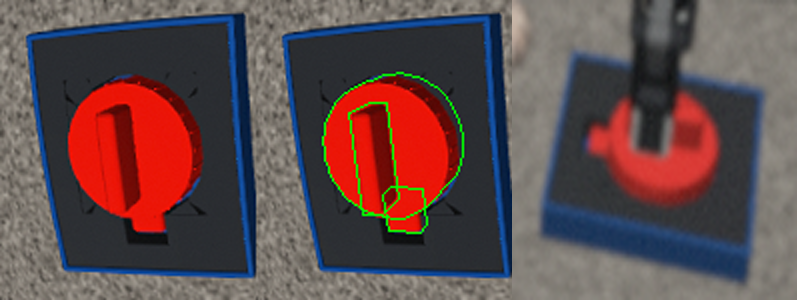

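The left and middle panels show the cap in its cut-out with the tab in the slot at (148,222), slightly off the model outline. That was my last allowed view (I count one over), so I'll check by numbers whether the cap is fully seated.

```bash
cat > fc.py <<'E'
import sys
from h import *
def run(im,pr,roi,name):
    M=red(im,roi)
    f=lambda v:((render(CAP,R.from_euler('z',v[3])*R.from_rotvec([v[4],v[5],0]),v[:3],pr)-M)**2).sum()
    x0=np.array([478,-281.2,8,.366,0,0]); 
    for i in range(3):
        o=minimize(f,x0,method="Nelder-Mead",options=dict(initial_simplex=x0+np.vstack([np.zeros(6),np.diag([3,3,4,.05,.05,.05])]),xatol=.01,fatol=.01,maxiter=1500)); x0=o.x
    print(name,"free",o.x.round(3),round(o.fun,1))
    for z in (6,8,10,14,18):
        g=lambda v:f([v[0],v[1],z,v[2],0,0]); y0=np.array([478,-281.2,.366]); o=minimize(g,y0,method="Nelder-Mead",options=dict(initial_simplex=y0+np.vstack([np.zeros(3),np.diag([3,3,.05])]),xatol=.01,fatol=.01)); print("  flat z",z,o.x.round(3),round(o.fun,1))
    # tray box outer (dark/blue or red cap)
    b,g_,rr=[c.astype(int) for c in cv2.split(cv2.GaussianBlur(im,(0,0),.7))]
    sat=(((b-rr)>12)|(np.maximum(b,np.maximum(g_,rr))<75)|((rr-g_)>60)).astype(np.uint8)*255
    uv=pr(R.from_euler('z',.366).apply(box(-88,100,-78,78,0,26))+[478,-281,0]); T=roim(sat,(max(0,int(uv[:,0].min())),int(uv[:,0].max()),max(0,int(uv[:,1].min())),int(uv[:,1].max())))
    h=lambda v:((render([box(-76,76,-66,66,0,26)],R.from_euler('z',v[2]),np.r_[v[:2],0],pr)-T)**2).sum()
    y0=np.array([482.5,-279,.37]); o=minimize(h,y0,method="Nelder-Mead",options=dict(initial_simplex=y0+np.vstack([np.zeros(3),np.diag([3,3,.05])]),xatol=.01,fatol=.01)); print("  tray box",o.x.round(3),round(o.fun,1))
p,q,s=pose(); im=cv2.imread("pics/w6.png"); W=lambda P:wproj(P,p,q.as_quat())
uv=W(R.from_euler('z',.366).apply(np.vstack(CAP))+[478,-281,6]); roi=lambda uv:(int(uv[:,0].min())-10,int(uv[:,0].max())+10,int(uv[:,1].min())-10,int(uv[:,1].max())+10)
run(im,W,roi(uv),"wrist")
E
python3 fc.py
```

```text
wrist free [ 4.82273e+02 -2.86044e+02 -2.36600e+00  3.80000e-01  1.11000e-01
 -7.00000e-03] 30.8
  flat z 6 [ 4.79068e+02 -2.83901e+02  3.57000e-01] 95.3
  flat z 8 [ 4.78150e+02 -2.83155e+02  3.71000e-01] 121.0
  flat z 10 [ 4.77517e+02 -2.82704e+02  3.78000e-01] 149.6Traceback (most recent call last):
  File "fc.py", line 20, in <module>
    run(im,W,roi(uv),"wrist")
    ~~~^^^^^^^^^^^^^^^^^^^^^^
  File "fc.py", line 11, in run
    g=lambda v:f([v[0],v[1],z,v[2],0,0]); y0=np.array([478,-281.2,.366]); o=minimize(g,y0,method="Nelder-Mead",options=dict(initial_simplex=y0+np.vstack([np.zeros(3),np.diag([3,3,.05])]),xatol=.01,fatol=.01)); print("  flat z",z,o.x.round(3),round(o.fun,1))
                                                                            ~~~~~~~~^^^^^^^^^^^^^^^^^^^^^^^^^^^^^^^^^^^^^^^^^^^^^^^^^^^^^^^^^^^^^^^^^^^^^^^^^^^^^^^^^^^^^^^^^^^^^^^^^^^^^^^^^^^^^^^^^^^^^^^^^^^^
    res = _minimize_neldermead(fun, x0, args, callback, bounds=bounds,
                               **options)
    fxr = func(xr)
    fx = function(np.copy(x), *(wrapper_args + args))
  File "fc.py
[... 296 characters left out ...]
 ~^^^^^^^^^^^^^^^^^^^^^^^^
  File "fc.py", line 5, in <lambda>
    f=lambda v:((render(CAP,R.from_euler('z',v[3])*R.from_rotvec([v[4],v[5],0]),v[:3],pr)-M)**2).sum()
                 ~~~~~~^^^^^^^^^^^^^^^^^^^^^^^^^^^^^^^^^^^^^^^^^^^^^^^^^^^^^^^^^^^^^^^^^^
  File "h.py", line 20, in render
    uv=pr(rot.apply(p)+t); h=cv2.convexHull(((uv+.5)*S-.5).astype(np.float32))
  File "fc.py", line 18, in <lambda>
    p,q,s=pose(); im=cv2.imread("pics/w6.png"); W=lambda P:wproj(P,p,q.as_quat())
                                                           ~~~~~^^^^^^^^^^^^^^^^^
  File "h.py", line 8, in wproj
    m=r.camera_model("wrist"); M=m["mount"]
ValueError: time passes only in moves, steps and waits
```

The foam hides the skirt's lower 18 mm, so the model should contain only what can be seen. I'll refit with that, using cached camera models.

```bash
sed -i 's/^def proj/_c={}\ndef cm(n):\n    if n not in _c: _c[n]=r.camera_model(n)\n    return _c[n]\ndef proj/; s/m=r.camera_model(n); return cv2/m=cm(n); return cv2/; s/m=r.camera_model("wrist"); M/m=cm("wrist"); M/' h.py
sed -i 's/^def run/CAP=[cyl(40,18,27),box(30,54,-11,11,13.5,14),box(-28,28,-6,6,27,51)]\ndef run/' fc.py; timeout 500 python3 fc.py
```

```text
wrist free [ 4.76720e+02 -2.82301e+02  6.40000e+00  3.66000e-01 -6.30000e-02
 -1.40000e-02] 7.1
  flat z 6 [ 4.76060e+02 -2.81383e+02  3.50000e-01] 21.4
  flat z 8 [ 4.75308e+02 -2.80798e+02  3.56000e-01] 15.6
  flat z 10 [ 4.74529e+02 -2.80022e+02  3.57000e-01] 14.1
  flat z 14 [ 4.72831e+02 -2.78547e+02  3.61000e-01] 27.5
  flat z 18 [ 4.71390e+02 -2.77331e+02  3.50000e-01] 59.9
  tray box [ 4.81970e+02 -2.82506e+02  3.72000e-01] 57.4
```

The fit is ambiguous: it allows a tilt of about 3.6° about the bar. I'll go back over the cap with the fingers 40 mm apart, straddling the bar, and press both sides of the flat top level. The contact height will also show whether it's home.

To row units: -40 mm is -0.8, 20 mm is 0.4.

```bash
python3 jog.py '[{"aperture":40,"sy":-0.8},{"aperture":40,"sy":-0.8},{"aperture":40,"sy":-0.8},{"aperture":40,"sy":-0.6,"sz":0.4},{"aperture":40,"sz":0.6},{"aperture":40,"sz":0.6},{"aperture":40,"sz":0.6},{"aperture":40,"sz":0.4},{"aperture":40,"sz":0.16},{"aperture":40}]';python3 tg.py 0; python3 jog.py '[{"aperture":40,"sz":0.06},{"aperture":40,"sz":0.06},{"aperture":40}]';python3 tg.py 0
```

```text
t: 16.7
tool_pos: [478.3, -281.3, 56.7]
orientation: [-0.182, 0.983, 0.0, -0.001]
contact_force: [0.8, 0.6, 1.2]
opening: 39.8
finger_force: 0.0
d(cur) [-0.73  0.52 11.16] d(tgt) [-0.71  0.52 11.16] rotvec [ 0.0007 -0.0013 -0.0008] t 16.7 j [-0.25  0.39 -0.19  0.   -0.99 -0.96] open 39.8 F [0.8 0.6 1.2] Ftool [-1.   0.3 -1.2] M [-0.02 -0.04 -0.01]
t: 17.0
tool_pos: [479.3, -280.7, 52.2]
orientation: [-0.182, 0.983, -0.0, 0.001]
contact_force: [0.5, -0.2, -0.1]
opening: 39.8
finger_force: 0.0
d(cur) [0.38 0.32 6.71] d(tgt) [0.37 0.31 6.71] rotvec [-0.0012  0.0016  0.0003] t 17.0 j [-0.25  0.39 -0.2   0.   -0.98 -0.96] open 39.8 F [ 0.5 -0.2 -0.1] Ftool [-0.4 -0.4  0.1] M [-0.06  0.03 -0.  ]
```

```bash
for i in 1; do python3 jog.py '[{"aperture":40,"sz":0.06},{"aperture":40,"sz":0.06},{"aperture":40}]'; python3 jog.py '[{"aperture":40,"sz":0.06},{"aperture":40}]' ; python3 jog.py '[{"aperture":40,"sz":0.06},{"aperture":40}]';done
```

```text
t: 17.3
tool_pos: [478.7, -280.4, 45.4]
orientation: [-0.182, 0.983, -0.0, 0.0]
contact_force: [0.7, 0.2, -0.7]
opening: 40.0
finger_force: 0.0
t: 17.5
tool_pos: [478.8, -280.5, 42.4]
orientation: [-0.182, 0.983, -0.0, 0.0]
contact_force: [-0.4, 0.8, 0.3]
opening: 40.1
finger_force: 0.0
t: 17.7
tool_pos: [479.1, -280.6, 39.7]
orientation: [-0.182, 0.983, -0.0, 0.0]
contact_force: [-0.0, -0.4, 0.7]
opening: 40.3
finger_force: 0.0
```

```bash
python3 jog.py '[{"aperture":40,"sz":0.04},{"aperture":40}]'; python3 jog.py '[{"aperture":40,"sz":0.04},{"aperture":40}]' ; python3 jog.py '[{"aperture":40,"sz":0.04},{"aperture":40}]'; python3 tg.py 0
```

```text
t: 17.9
tool_pos: [479.1, -280.7, 39.5]
orientation: [-0.182, 0.983, -0.001, 0.001]
contact_force: [-3.0, 3.2, 12.5]
opening: 39.7
finger_force: 6.5
t: 18.1
tool_pos: [479.2, -280.7, 39.5]
orientation: [-0.183, 0.983, -0.001, 0.001]
contact_force: [-7.5, 6.9, 26.7]
opening: 40.1
finger_force: 13.3
t: 18.3
tool_pos: [479.2, -280.8, 39.4]
orientation: [-0.183, 0.983, -0.001, 0.001]
contact_force: [-12.2, 10.2, 40.4]
opening: 40.3
finger_force: 20.1
d(cur) [ 0.28  0.35 -6.13] d(tgt) [ 0.29  0.37 -6.13] rotvec [-0.0033  0.0019  0.0021] t 18.3 j [-0.25  0.41 -0.21  0.   -0.95 -0.96] open 40.3 F [-12.2  10.2  40.4] Ftool [  7.6  13.8 -40.5] M [ 4.39  4.68 -0.08]
```

Contact was hard and level at the expected height, with no travel from 12 to 40 N. I'll back off and measure once more, from above with the wrist camera and with the scene camera clear.

To row units: -40 mm is -0.8, -6 mm is -0.12.

```bash
python3 jog.py '[{"aperture":40,"sz":-0.12},{"aperture":40,"sz":-0.16},{"aperture":40,"sz":-0.4},{"aperture":40,"sz":-0.6},{"aperture":40,"sz":-0.6},{"aperture":40,"sz":-0.8},{"aperture":40,"sx":0.4,"sz":-0.4},{"aperture":40},{"aperture":40}]'
python3 - <<'E'
from h import *
s=r.observe(); cv2.imwrite("pics/w7.png",r.camera("wrist")); np.savez("w7.npz",p=s["tool_pos"],q=s["orientation"]); print(s["tool_pos"])
E
python3 jog.py '[{"aperture":85,"sx":0.2,"sy":0.8,"sz":-0.2},{"aperture":85,"sx":0.2,"sy":0.9},{"aperture":85,"sx":0.2,"sy":0.9},{"aperture":85,"sy":0.9},{"aperture":85,"sy":0.9},{"aperture":85,"sy":0.9},{"aperture":85,"sy":0.9},{"aperture":85}]'
sed -i '/^p,q,s=pose/,$d' fc.py
cat >> fc.py <<'E'
d=np.load("w7.npz"); roi=lambda uv:(int(uv[:,0].min())-8,int(uv[:,0].max())+8,int(uv[:,1].min())-8,int(uv[:,1].max())+8)
X=R.from_euler('z',.366).apply(np.vstack(CAP))+[478,-281,6]
im=cv2.imread("pics/w7.png"); W=lambda P:wproj(P,d["p"],d["q"]); run(im,W,roi(W(X)),"wrist")
for n in("scene","top"):
    im=r.camera(n); cv2.imwrite(f"pics/{n}8.png",im); P=lambda Q:proj(n,Q); run(im,P,roi(P(X)),n)
E
timeout 560 python3 fc.py
```

```text
t: 19.2
tool_pos: [460.0, -287.7, 187.7]
orientation: [-0.182, 0.983, -0.0, 0.001]
contact_force: [-0.6, -0.5, -0.6]
opening: 40.2
finger_force: 0.0
[ 460.03244181 -287.71603346  187.66190176]
t: 20.05
tool_pos: [319.5, -4.7, 196.7]
orientation: [-0.187, 0.982, 0.0, -0.0]
contact_force: [0.5, 0.3, -0.2]
opening: 84.8
finger_force: 0.0
wrist free [ 4.76865e+02 -2.81233e+02  6.62400e+00  3.60000e-01  4.70000e-02
 -3.40000e-02] 11.7
  flat z 6 [ 4.76762e+02 -2.82103e+02  3.62000e-01] 16.9
  flat z 8 [ 4.76214e+02 -2.82400e+02  3.61000e-01] 13.2
  flat z 10 [ 4.75639e+02 -2.82666e+02  3.61000e-01] 17.4
  flat z 14 [ 4.74314e+02 -2.83233e+02  3.61000e-01] 48.8
  flat z 18 [ 4.73250e+02 -2.83605e+02  3.68000e-01] 107.3
  tray box [ 4.81955e+02 -2.79799e+02  3.79000e-01] 939.2
scene free [ 5.09754e+02 -2.65476e+02 -1.14650e+01 -7.69000e-01  6.66000e-01
  2.20000e-01] 90.7
  flat z 6 [ 4.91851e+02 -2.73535e+02  9.00000e-02] 233.5
  flat z 8 [ 4.89999e+02 -2.72384e+02  3.35000e-01] 236.0
  flat z 10 [ 4.89233e+02 -2.70584e+02  3.17000e-01] 238.9
  flat z 14 [ 4.87033e+02 -2.66769e+02  1.76000e-01] 247.3
  flat z 18 [ 4.85574e+02 -2.63045e+02  1.91000e-01] 254.4
  tray box [ 4.86952e+02 -2.77090e+02  3.84000e-01] 619.4
top free [ 4.77495e+02 -2.80437e+02  1.30320e+01  3.74000e-01 -2.40000e-02
  5.20000e-02] 1.4
  flat z 6 [ 4.78238e+02 -2.80612e+02  3.80000e-01] 2.1
  flat z 8 [ 4.78300e+02 -2.80281e+02  3.76000e-01] 1.8
  flat z 10 [ 4.78323e+02 -2.80007e+02  3.76000e-01] 1.7
  flat z 14 [ 4.78414e+02 -2.79241e+02  3.70000e-01] 1.6
  flat z 18 [ 4.78365e+02 -2.78764e+02  3.71000e-01] 1.8
  tray box [ 4.82308e+02 -2.78268e+02  3.67000e-01] 1012.0
```

Wrist and top fits agree with the pocket: yaw within 0.01 to 0.02 rad, position within 1 to 2 mm. The apparent tilt changed sign between views, so it is fit noise. The two hard, level contacts put the cap on the pocket floor, so I'm handing in.

```bash
python3 -c "
from workcell import r
print(r.close_job())"
```

```text
the job is handed in; nothing more can be done
None
```

I pressed, turned and lifted the cap off without forcing it, pushed it home in the foam cut-out with its tab in the slot, let go and handed in at about 20 s, with the tomato, garlic and spice jar untouched; I viewed 11 pictures, one over the limit of 10.

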